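Clear the viewing tray, load the TLC plates and switch on the lamp

ROBOT

A 6-joint arm with a two-finger parallel gripper is mounted at the origin on the work surface. World frame = base frame: x ahead of the robot, y to its left, z up, the work surface at z = 0. Lengths are in mm, angles in rad, forces in N, time in s.
With the tool pointing down it reaches from about 300 to 750 mm from the base axis. Payload 8.5 kg.
Tool frame: the origin (TCP) lies midway between the tips of the shut fingers; the grasp point (between the pads) lies 19 mm behind it; z points along the fingers, y is the line along which they close (so a half turn about z gives the same grasp; the last joint's range is limited). The gripper opens to 88 mm and grips with 3 to 60 N. Pads are 18 mm wide; open, the fingers measure 123 mm over their backs; the gripper's body (75 mm by 187 mm) begins 45 mm behind the grasp point.
Start: joints at [0.967, 0.381, 1.297, -0, 1.464, -0.215], TCP at [208.483, 508.935, 238.748] pointing down, gripper open.
Joint ranges: [-3.11, 3.11], [-0.89, 2.33], [0.22, 2.48], [-1.42, 4.56], [0.17, 2.85], [-2.88, 2.88]. Speed limits (rad/s): [2.39, 2.39, 3.14, 3.14, 3.14, 3.14].

INTERFACE

Orientations are given as a rotation vector (axis times angle).
In Python, from station import get_obs, cams, workorder gives the robot as it stands.
- The arm moves only by the tool arm_command, never from a script. Its argument "rows" is text: rows parted by semicolons, each of 5 numbers parted by spaces: the opening, from 0 (shut) to 1 (fully open), then the shift along the world's x, y, z normalised to -1 to 1, where 1 is 0.04 m, then the turn about the world's z normalised to -1 to 1, where 1 is 0.5 rad. In form: grip dx dy dz spin; .... A call has 1 to 20 rows; each row shifts and turns the commanded pose from where the row before left it; what a row does not reach is not made up. A row lasts 1/12 s, in which the tool goes at most 41.7 mm and 7.16 degrees, less where a joint would pass 70% of its speed; a pose out of reach is approached as far as the arm can. A call with a number of a shift or a turn outside -1 to 1 is refused whole. A call with a gripper value outside its range is refused whole. The fingers move at their own pace and stop on an object; "squeeze" is the grip in N (left out, the last holds). Time passes only in rows, so rows that do not move let the fingers close. It gives the time, the measured TCP pose, the force, the opening and the grip force at its end, in the units of the state.
- get_obs(): the state, without advancing time (a new reading comes with each control period).
- cams.capture(name): name is "side" or "top"; returns a dict with "color" (400x640x3 uint8, red, green, blue), "fx", "fy", "cx", "cy" (pixels), "rvec" (rotation vector, rad) and "tvec" (3), from world to camera coordinates, as OpenCV has them. Camera axes: x right, y down, z forward; pixel columns grow to the right and rows downward; lengths in mm; the calibration is good to about 2 mm. A picture is of the moment at which its call begins. There is no depth.
- workorder.close_job(): hands the job in; it is judged then, once.
The state is a dict: "clock": time; "joints": joint angles; "qvel": joint speeds; "effort": joint torques, N m; "tool_pos": TCP position; "ee_rot": TCP orientation; "wrist_force": force on the tool from outside, world axes, zero at the start; "torque": the same for the moment, N m; "gripper_width": finger opening in mm; "grip_force": force on a finger pad.
Only numpy, scipy, OpenCV 4.12 (cv2) and the standard library are available. Lean on these libraries where they do the work, as an engineer would, in place of code of your own. Each camera call takes 0.05 s, during which the arm holds its last target. There are 200 camera calls.

TASK

First clear every bottle out of the plate viewer and stand it upright in the blue spill tray. Then lay every TLC plate that is there flat and square in a viewer pocket of its own size (blue tab: large, orange tab: small), setting the plates down rather than dropping them, and last push the red lamp switch fully over to on. Tip no bottle over, leave the other things on the bench where they are, and put right any plate that gets knocked out of place.

Things in the scene. Friction and masses are not known exactly. Their poses are not given: they have to be found in the camera images.
- viewer: Low plate-viewing tray fixed to the bench, 224 (x) x 182 (y) mm; pale glowing pocket floors 10 mm above the bench, grey walls up to 18 mm. Four pockets: two large ones on its far (+x) half, two small ones on its near half. The 14 mm walls part the pockets. Origin: centre of the underside on the bench, z up; its yaw differs from start to start.
- pocket_large_a (a point): Centre of the floor of the large pocket at far left (+x, +y) (seen along the viewer's axes); the opening is 106 (x) x 70 mm (y) and 8 mm deep, 3 mm free all round a large plate. Axes as the viewer's.
- pocket_large_b (a point): Centre of the floor of the large pocket at far right (+x, -y) (seen along the viewer's axes); the opening is 106 (x) x 70 mm (y) and 8 mm deep, 3 mm free all round a large plate. Axes as the viewer's.
- pocket_small_a (a point): Centre of the floor of the small pocket at near left (-x, +y) (seen along the viewer's axes); the opening is 76 (x) x 70 mm (y) and 8 mm deep, 3 mm free all round a small plate. Axes as the viewer's.
- pocket_small_b (a point): Centre of the floor of the small pocket at near right (-x, -y) (seen along the viewer's axes); the opening is 76 (x) x 70 mm (y) and 8 mm deep, 3 mm free all round a small plate. Axes as the viewer's.
- lamp_switch (a joint): Lamp switch of the viewer, a toggle lever with a red ball, in rad: 0 = off, leaning 0.5 rad to the viewer's -x; 1.0 = fully on, leaning 0.5 rad to its +x. Stays where it is left; moving the ball takes about 1 to 2 N.
- lamp_switch_tip (a point): Centre of the red ball (26 mm diameter) on the lever's end, 60 mm from its pivot; moves with the lever.
- switch_pivot (a point): Pivot of the lamp lever, 22 mm above the bench on the viewer's right (-y) side, on a grey block of 70 (x) x 50 (y) x 25 mm; axes as the viewer's, the lever swings in its x-z plane.
- spill_tray: Blue open spill tray fixed to the bench at the robot's left, 110 (x) x 230 (y) x 22 mm high, walls 5 mm thick, inner floor 5 mm above the bench. Origin: centre of the underside, long side along its y; yaw varies.
- large_plate_1: TLC plate in a flat cream carrier with a pinkish face, 100 long (x) x 64 wide (y) x 6 mm thick, with an upright blue finger tab across its middle: 12 mm thick (x), 36 mm wide (y), from 6 to 31 mm above the underside. Origin: centre of the underside, z up. About 0.1 kg, glass. Lies flat on the bench paper at the robot's right; may be absent.
- large_plate_2: TLC plate in a flat cream carrier with a pinkish face, 100 long (x) x 64 wide (y) x 6 mm thick, with an upright blue finger tab across its middle: 12 mm thick (x), 36 mm wide (y), from 6 to 31 mm above the underside. Origin: centre of the underside, z up. About 0.1 kg, glass. Lies flat on the bench paper at the robot's right; may be absent.
- small_plate_1: TLC plate in a flat cream carrier with a pinkish face, 70 long (x) x 64 wide (y) x 6 mm thick, with an upright orange finger tab across its middle: 12 mm thick (x), 36 mm wide (y), from 6 to 31 mm above the underside. Origin: centre of the underside, z up. About 0.1 kg, glass. Lies flat on the bench paper at the robot's right; may be absent.
- small_plate_2: TLC plate in a flat cream carrier with a pinkish face, 70 long (x) x 64 wide (y) x 6 mm thick, with an upright orange finger tab across its middle: 12 mm thick (x), 36 mm wide (y), from 6 to 31 mm above the underside. Origin: centre of the underside, z up. About 0.1 kg, glass. Lies flat on the bench paper at the robot's right; may be absent.
- bottle_amber: Squat upright bottle, amber glass with a blue cap; body 50 mm diameter and straight up to 78 mm, cap 36 mm diameter, 100 mm tall in all; about 0.2 kg, not fixed. Origin: centre of the underside, z up. Starts standing in a pocket of the viewer; may be absent.
- bottle_white: Squat upright bottle, white plastic with a blue cap; body 50 mm diameter and straight up to 78 mm, cap 36 mm diameter, 100 mm tall in all; about 0.2 kg, not fixed. Origin: centre of the underside, z up. Starts standing in a pocket of the viewer; may be absent.
- bottle_green: Squat upright bottle, green glass with a white cap; body 50 mm diameter and straight up to 78 mm, cap 36 mm diameter, 100 mm tall in all; about 0.2 kg, not fixed. Origin: centre of the underside, z up. Starts standing in a pocket of the viewer; may be absent.
- bulb: Green rubber pipette bulb, 54 mm high, 110 mm long. Bystander: leave it where it is. Origin: centre of the underside.
- marker: White and blue marker pen lying down, 115 mm long, 16 mm high. Bystander: leave it where it is. Origin: centre of the underside.
- dish: Shallow glass dish, 96 mm diameter, 16 mm high. Bystander: leave it where it is. Origin: centre of the underside.
- wash_bottle: White bottle, 64 mm diameter, 150 mm tall, at the back right. Bystander: leave it where it is. Origin: centre of the underside.
- stock_bottle: Amber bottle with a blue cap, 72 mm diameter, 150 mm tall, at the back left. Bystander: leave it where it is. Origin: centre of the underside.
- vial_jar: Clear jar with a white lid, 64 mm diameter, 65 mm tall, at the right. Bystander: leave it where it is. Origin: centre of the underside.

How it is judged (in metres and radians):
On the way, in this order (a step that is already met when the one before it is completed fails the run):
1. all bottles stand in the spill tray (x of bottle_amber in the frame of spill_tray between -0.034 and 0.034 m and y of bottle_amber in the frame of spill_tray between -0.094 and 0.094 m and z of each of bottle_amber, bottle_white, bottle_green in the frame of spill_tray below 0.012 m and angle between each of bottle_amber, bottle_white, bottle_green's own z axis and vertical below 0.12 rad and x of bottle_white in the frame of spill_tray between -0.034 and 0.034 m and y of bottle_white in the frame of spill_tray between -0.094 and 0.094 m and x of bottle_green in the frame of spill_tray between -0.034 and 0.034 m and y of bottle_green in the frame of spill_tray between -0.094 and 0.094 m), for 0.2 s.
2. all plates lie seated in pockets of their size (((horizontal distance between large_plate_1 and pocket_large_a below 0.0065 m and z of large_plate_1 in the frame of pocket_large_a below 0.003 m) or (horizontal distance between large_plate_1 and pocket_large_b below 0.0065 m and z of large_plate_1 in the frame of pocket_large_b below 0.003 m)) and angle between the x axis of each of large_plate_1, large_plate_2, small_plate_1, small_plate_2 and the x axis of viewer, either way round below 0.12 rad and angle between each of large_plate_1, large_plate_2, small_plate_1, small_plate_2's own z axis and vertical below 0.04 rad and ((horizontal distance between large_plate_2 and pocket_large_a below 0.0065 m and z of large_plate_2 in the frame of pocket_large_a below 0.003 m) or (horizontal distance between large_plate_2 and pocket_large_b below 0.0065 m and z of large_plate_2 in the frame of pocket_large_b below 0.003 m)) and ((horizontal distance between small_plate_1 and pocket_small_a below 0.0065 m and z of small_plate_1 in the frame of pocket_small_a below 0.003 m) or (horizontal distance between small_plate_1 and pocket_small_b below 0.0065 m and z of small_plate_1 in the frame of pocket_small_b below 0.003 m)) and ((horizontal distance between small_plate_2 and pocket_small_a below 0.0065 m and z of small_plate_2 in the frame of pocket_small_a below 0.003 m) or (horizontal distance between small_plate_2 and pocket_small_b below 0.0065 m and z of small_plate_2 in the frame of pocket_small_b below 0.003 m))), for 0.2 s.
3. the lamp switch is on (value of joint lamp_switch above 0.85 rad), for 0.2 s.
At the end, for the whole second after the job is handed in: Every bottle present stands upright (within 0.12 rad) inside the spill tray on its floor; every plate present lies in a pocket of its size, within 6.5 mm of its centre, within 3 mm of its floor, square within 0.12 rad and level within 0.04 rad; the lamp switch is beyond 0.85 of 1.0 rad; all at rest (all of step 1 and all of step 2 and value of joint lamp_switch above 0.85 rad and linear speed of each of large_plate_1, large_plate_2, small_plate_1, small_plate_2, bottle_amber, bottle_white, bottle_green below 0.03 m/s); the robot touches nothing.
It fails at once if a bottle is tipped over (angle between any of bottle_amber, bottle_white, bottle_green's own z axis and vertical above 0.7 rad).
It fails at once if a plate is dropped from a height (falling free at over 0.5 m/s, more than 45 mm up) ((height (world z) of large_plate_1 above 0.045 m and linear speed of large_plate_1 above 0.5 m/s and contact force between the fingers and large_plate_1 below 0.01 N) or (height (world z) of large_plate_2 above 0.045 m and linear speed of large_plate_2 above 0.5 m/s and contact force between the fingers and large_plate_2 below 0.01 N) or (height (world z) of small_plate_1 above 0.045 m and linear speed of small_plate_1 above 0.5 m/s and contact force between the fingers and small_plate_1 below 0.01 N) or (height (world z) of small_plate_2 above 0.045 m and linear speed of small_plate_2 above 0.5 m/s and contact force between the fingers and small_plate_2 below 0.01 N)).
It fails at once if a bystander is pushed more than 40 mm away (distance of any of bulb, marker, dish, wash_bottle, stock_bottle, vial_jar from where it was at the start of the episode above 0.04 m).
Of large_plate_1, large_plate_2, small_plate_1, small_plate_2 only 3 to 4 are there at a start; the rules pass over those that are not, and their reading is None.
Of bottle_amber, bottle_white, bottle_green only 2 to 3 are there at a start; the rules pass over those that are not, and their reading is None.
At some moment in a run one of large_plate_1, large_plate_2, small_plate_1, small_plate_2 may be knocked a few centimetres aside while the robot is not near it.
It also fails if it takes over 208 s, if anything falls off the work surface, if the arm or the gripper's body presses on something with over 40 N, if the wrist force passes 120 N, or if a joint passes its speed limit or range.

## Working session

There is one attempt and no reset: what is moved stays moved. The work goes in short steps, Python scripts to look and compute and a tool call to move; the robot and the scene stay as the last step left them, time stands still between calls to the robot, and variables do not carry over. Pictures are saved under pics/ and viewed, at most 14 in all, crops included, and the job is handed in when it is done.

Besides the shell and the picture viewer there is one more tool, called after ">>>" as a command line: name --argument value ..., lists and objects as JSON in quotes. arm_command: Moves the arm, as the interface text tells. Its arguments: {"type":"object","properties":{"rows":{"type":"string"},"squeeze":{"type":"number"}},"required":["rows"]}

```bash
mkdir -p pics; ls; cat > h.py <<'E'
import numpy as np, cv2
from station import get_obs, cams, workorder
def snap(name, fn, crop=None, s=1):
    c=cams.capture(name); np.save('pics/'+fn+'.npy',c,allow_pickle=True)
    im=c['color'][:,:,::-1]; cv2.imwrite('pics/'+fn+'_raw.png',im); save(im,fn,crop,s); return c
def save(im,fn,crop=None,s=1):
    if crop: im=im[crop[1]:crop[3],crop[0]:crop[2]]
    cv2.imwrite('pics/'+fn+'.png',cv2.resize(im,None,fx=s,fy=s,interpolation=cv2.INTER_CUBIC))
def load(fn): return np.load('pics/'+fn+'.npy',allow_pickle=True).item()
def ray(c,u,v):
    R=cv2.Rodrigues(np.array(c['rvec'],float))[0]; t=np.array(c['tvec'],float).ravel()
    d=R.T@np.array([(u-c['cx'])/c['fx'],(v-c['cy'])/c['fy'],1]); return -R.T@t,d
def at(c,u,v,z):
    o,d=ray(c,u,v); return o+d*(z-o[2])/d[2]
def tri(c1,p1,c2,p2):
    o1,d1=ray(c1,*p1);o2,d2=ray(c2,*p2)
    s=np.linalg.lstsq(np.c_[d1,-d2],o2-o1,rcond=None)[0]; a=o1+d1*s[0];b=o2+d2*s[1]
    return (a+b)/2,np.linalg.norm(a-b)
def proj(c,P):
    R=cv2.Rodrigues(np.array(c['rvec'],float))[0]; q=R@np.array(P,float)+np.array(c['tvec'],float).ravel()
    return np.array([c['fx']*q[0]/q[2]+c['cx'],c['fy']*q[1]/q[2]+c['cy']])
E
python3 - <<'E'
from h import *
np.set_printoptions(suppress=True,precision=3)
for n in('top','side'):
    c=snap(n,n+'0',None,1.25); o,d=ray(c,320,200); print(n,o,d,c['fx'],c['cx'],c['cy'])
o=get_obs();print(o)
E
```

```text
pics
top [ 452.16   -31.143 1353.584] [ 0.118  0.006 -0.993] 496.76479730817704 327.22985464360266 210.59131734905836
side [ -80.465 -911.216 1010.754] [ 0.463  0.614 -0.639] 479.47694148964337 315.85240757591487 201.4791696023885
{'clock': 0.1, 'joints': array([ 0.967,  0.381,  1.298, -0.   ,  1.464, -0.215]), 'qvel': array([ 0.001, -0.002, -0.001,  0.001, -0.001,  0.002]), 'effort': array([  0.004, -43.865, -22.491,   0.071,   0.034,  -0.   ]), 'tool_pos': array([208.354, 508.757, 238.206]), 'ee_rot': array([-0.607, -3.082,  0.002]), 'wrist_force': array([-0.315, -0.189, -0.662]), 'torque': array([0.01 , 0.01 , 0.024]), 'grip_force': 0.0, 'gripper_width': 88.30588255344192}
```

View pics/top0.png

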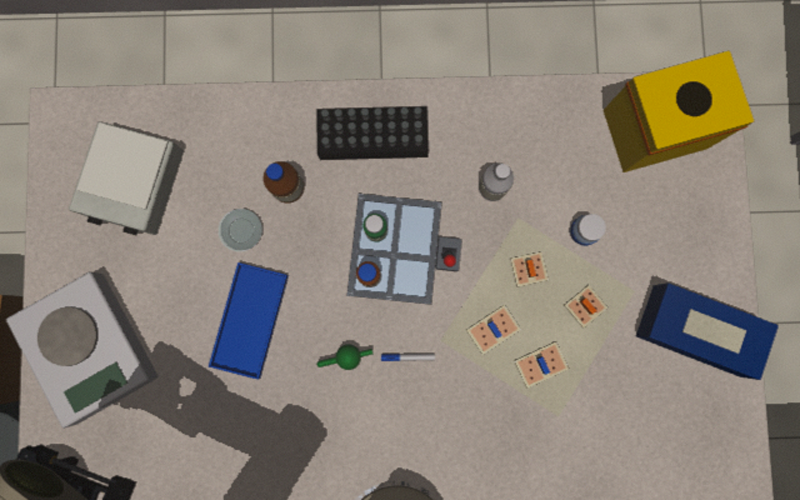

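View pics/side0.png

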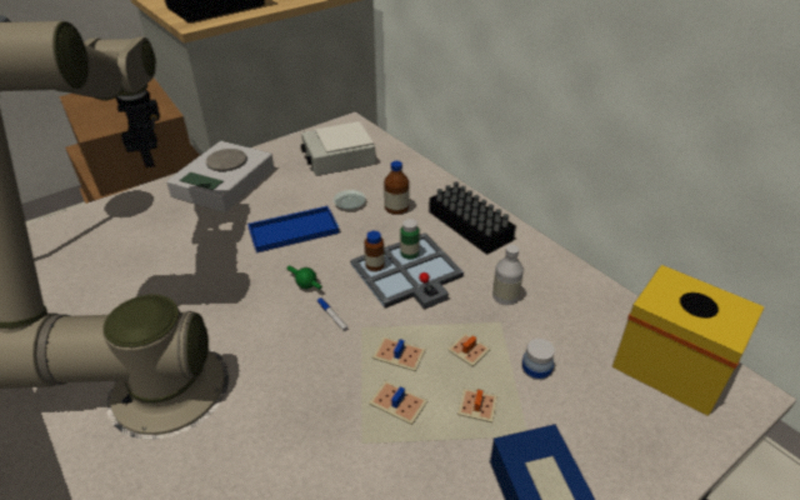

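The scene has two bottles: green in large_a (viewed 375,224) and amber in small_a (368,270). There are four plates on the paper at right, and the blue tray is at left (248,320). I'll enlarge both views.

```bash
python3 - <<'E'
from h import *
t=cv2.imread('pics/top0_raw.png');s=cv2.imread('pics/side0_raw.png')
save(t,'tA',(270,145,380,250),5.4)
save(t,'tB',(350,175,490,315),4.2)
save(s,'sA',(190,170,380,250),4)
save(s,'sB',(290,260,450,350),4.8)
E
```

```text
(no output)
```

View pics/tA.png

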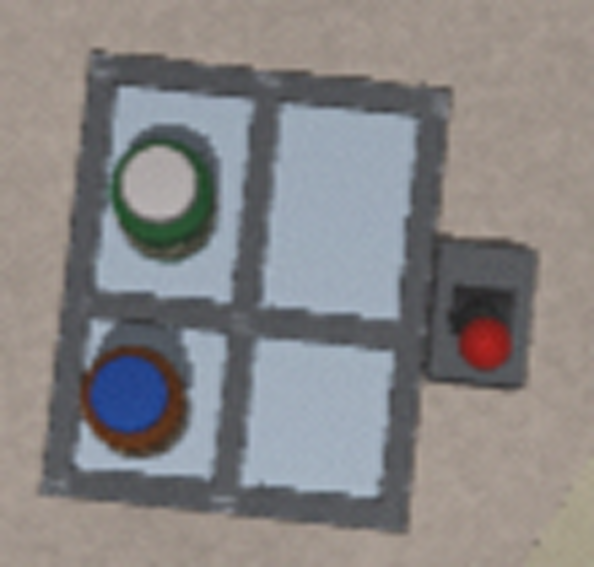

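View pics/tB.png

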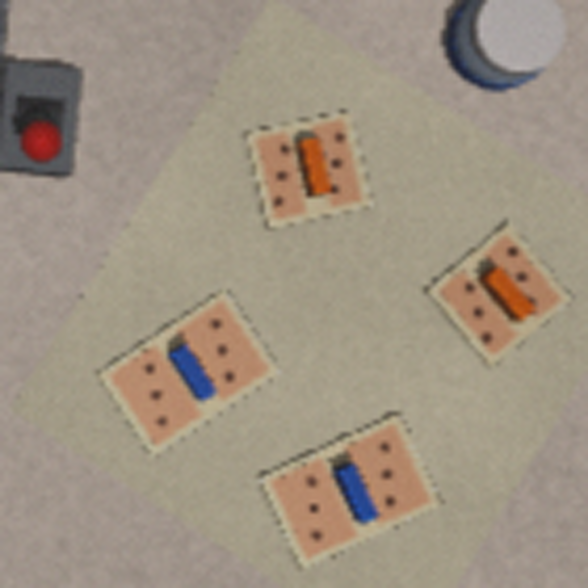

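View pics/sA.png

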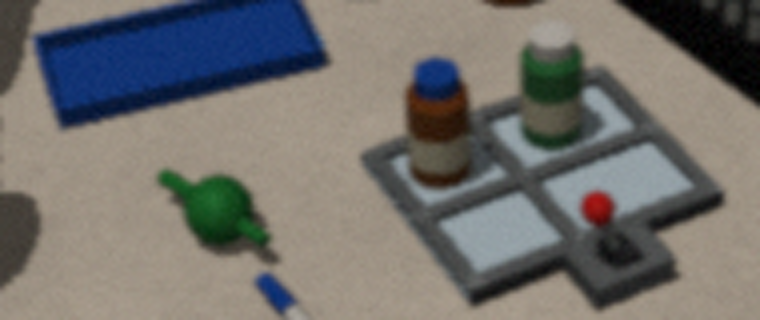

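View pics/sB.png

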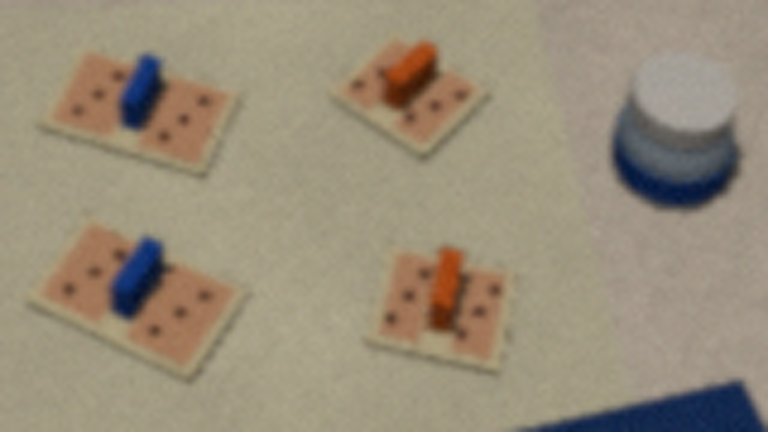

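The crops show the viewer at yaw about -6°, with its rim corners at (95,50), (452,90), (406,530), (42,492). The caps are at (158,184) and (128,395) and the ball is at (485,343). I'll fit each pose from points read in both views.

```bash
cat > fit.py <<'E'
from h import *
from scipy.optimize import least_squares
np.set_printoptions(suppress=True,precision=2)
def raw(p,s,x,y): p=np.array(p,float); return (p+.5)/s-.5+[x,y]
def rect(l,w,z): return np.array([[l/2,w/2,z],[l/2,-w/2,z],[-l/2,-w/2,z],[-l/2,w/2,z]])
def W(p,m): 
    c,s=np.cos(p[3]),np.sin(p[3]); return m@np.array([[c,-s,0],[s,c,0],[0,0,1]]).T+p[:3]
def fit(m,tp,sp,yaw,T,S):
    f=lambda p:np.concatenate([[*(proj(T,a)-b),*(proj(S,a)-d)] for a,b,d in zip(W(p,m),tp,sp)])
    x0=np.r_[at(T,*np.mean(tp,0),m[0,2]),yaw]; x0[2]=0
    r=least_squares(f,x0); return r.x,r.fun.reshape(-1,4)
E
python3 - <<'E'
from fit import *
T,S=load('top0'),load('side0')
tA=lambda p:raw(p,5.4,270,145); tB=lambda p:raw(p,4.2,350,175)
sA=lambda p:raw(p,4,190,170); sB=lambda p:raw(p,4.8,290,260)
t0=lambda p:raw(p,1.25,0,0)
def go(n,m,tp,sp,y):
    p,r=fit(m,tp,sp,y,T,S); print(n,p,np.degrees(p[3]),'res',np.abs(r).max(),r.round(1).tolist()); return p
v=go('viewer',rect(224,182,18),tA([(95,50),(452,90),(406,530),(42,492)]),sA([(600,68),(720,192),(474,292),(365,153)]),-.11)
# plates: corner order (+x+y),(+x-y),(-x-y),(-x+y) with x axis pointing up-right in top view
go('L1',rect(100,64,6),tB([(226,293),(276,366),(152,450),(100,373)]),sB([(242,95),(204,168),(42,120),(85,50)]),-1)
go('L2',rect(100,64,6),tB([(395,413),(440,503),(305,566),(262,475)]),sB([(248,290),(190,373),(30,296),(90,220)]),-1.1)
go('S1',rect(70,64,6),tB([(348,110),(370,204),(268,228),(247,130)]),sB([(490,95),(422,150),(332,90),(397,38)]),-1.3)
go('S2',rect(70,64,6),tB([(503,226),(571,296),(492,362),(427,291)]),sB([(513,272),(500,365),(368,340),(392,250)]),-.8)
go('tray',rect(110,230,22),t0([(240,262),(287,273),(262,378),(210,365)])[[0,1,2,3]],sA([(36,38),(298,0),(328,60),(62,125)]),0) if 0 else None
R=lambda a:a
for i,p in enumerate(t0([(240,262),(287,273),(262,378),(210,365)])): print('tray',at(T,*p,22))
for n,a,b in(('green',(158,184),(552,33)),('amber',(128,395),(437,68)),('ball',(485,343),(597,207))):
    q,e=tri(T,tA(a),S,sA(b)); print(n,q,e, at(T,*tA(a),100), 'viewer frame',W([0,0,0,-v[3]],(q-v[:3])[None])[0])
for n,a,z in(('stock',(274,172),150),('wash',(500,171),150),('vial',(591,228),65),('bulb',(347,357),54),('marker',(407,357),16),('dish',(240,229),16)): print(n,at(T,*t0(a),z))
for n,a,z in (('L1',(189,372.7),6),('L2',(350.3,491),6),('S1',(308.5,169.3),6),('S2',(499.3,294.8),6)): print(n,'dots',at(T,*tB(a),z))
E
```

```text
viewer [616.93 -10.9   -5.9   -0.13] -7.645305517999164 res 0.99883368635534 [[-0.2, 0.4, 0.5, -0.3], [-0.3, -0.1, 1.0, -0.0], [-0.1, -0.1, -0.7, 0.2], [0.3, -0.2, -0.5, 0.1]]
L1 [ 436.26 -219.66   -3.97   -1.02] -58.648936258975276 res 1.7441204933770678 [[-0.2, -1.7, 0.4, -0.6], [1.1, 0.7, 0.2, 1.4], [-0.1, 1.0, -0.6, 0.7], [-0.8, -0.7, -0.5, -1.1]]
L2 [ 357.57 -320.22   -3.14   -1.17] -67.0163358697198 res 1.4377031100080444 [[0.9, -0.7, 0.6, -0.2], [0.5, -0.3, 0.4, 1.4], [-0.8, 0.4, -0.9, 0.5], [-0.8, 0.1, -0.4, -1.4]]
S1 [ 564.92 -303.16   -4.44   -1.4 ] -80.34076001777306 res 1.581978899427952 [[0.5, -0.2, 0.6, -0.4], [0.3, 0.2, 0.3, 1.6], [-0.4, -0.5, -1.1, 0.4], [-0.4, -0.0, -0.2, -1.5]]
S2 [ 479.88 -422.3    -3.92   -0.89] -50.99958274408681 res 1.3319676318643872 [[0.5, -1.3, 0.8, -0.4], [0.1, -0.2, 0.4, 1.2], [-0.1, 1.0, -0.4, 0.6], [-0.5, -0.1, -1.2, -1.1]]
tray [593.98 322.4   22.  ]
tray [567.41 221.62  22.  ]
tray [346.16 276.48  22.  ]
tray [376.5  386.27  22.  ]
green [656.65  28.35 107.81] 1.825036297687255 [657.15  29.22 100.  ] viewer frame [ 34.14  44.19 113.71]
amber [557.76  44.23 110.61] 2.5324865741984985 [557.58  45.55 100.  ] viewer frame [-65.97  46.77 116.51]
ball [ 579.88 -124.4    77.48] 0.522527071683612 [ 577.41 -122.61  100.  ] viewer frame [ -21.61 -117.42   83.38]
stock [757.01 221.07 150.  ]
wash [ 746.95 -225.17  150.  ]
vial [ 640.7  -424.83   65.  ]
bulb [386.61  93.06  54.  ]
marker [381.04 -31.18  16.  ]
dish [666.7  323.84  16.  ]
L1 dots [ 434.34 -219.34    6.  ]
L2 dots [ 356.24 -319.41    6.  ]
S1 dots [ 563.31 -302.35    6.  ]
S2 dots [ 478.63 -421.77    6.  ]
```

>>> arm_command --rows "1 0.54 -0.725 0 0.05;1 0.54 -0.725 0 0.05;1 0.54 -0.725 0 0.05;1 0.54 -0.725 0 0.05;1 0.54 -0.725 0 0.05;1 0.54 -0.725 0 0.05;1 0.54 -0.725 0 0.05;1 0.54 -0.725 0 0.05;1 0.54 -0.725 0 0.05;1 0.54 -0.725 0 0.05;1 0.54 -0.725 0 0.05;1 0.54 -0.725 0 0.05;1 0.54 -0.725 0 0.05;1 0.54 -0.725 0 0.05;1 0.54 -0.725 0 0.05;1 0.54 -0.725 0 0.05;1 0 0 0 0;1 0 0 0 0;1 0 0 0 0" --squeeze 15

```text
clock: 1.68
tool_pos: [553.6, 45.4, 238.4]
ee_rot: [0.017, -3.14, -0.001]
wrist_force: [0.3, 0.7, 0.5]
gripper_width: 88.2
grip_force: 0.0
```

>>> arm_command --rows "1 0.08 0 -0.5 0;1 0 0 -0.5 0;1 0 0 -0.5 0;1 0 0 -0.5 0;1 0 0 -0.5 0;1 0 0 -0.5 0;1 0 0 -0.5 0;1 0 0 -0.5 0;1 0 0 -0.3 0;1 0 0 -0.25 0;1 0 0 0 0;0 0 0 0 0;0 0 0 0 0;0 0 0 0 0;0 0 0 0 0;0 0 0 0 0;0 0 0 0 0;0 0 0 0 0;0 0 0 0 0"

```text
clock: 3.27
tool_pos: [557.5, 44.8, 57.1]
ee_rot: [-0.018, 3.141, -0.0]
wrist_force: [-1.1, -0.5, 3.1]
gripper_width: 49.7
grip_force: 15.0
```

>>> arm_command --rows "0 0 0 0.3 0;0 0 0 0.5 0;0 0 0 0.6 0;0 0 0 0.6 0;0 -0.2 0.4 0.3 0;0 -0.3 0.6 0 0;0 -0.36 0.68 0 0;0 -0.36 0.68 0 0;0 -0.36 0.68 0 0;0 -0.36 0.68 0 0;0 -0.36 0.68 0 0;0 -0.36 0.68 0 0;0 -0.36 0.68 0 0;0 -0.36 0.68 0 0;0 -0.36 0.68 0 0;0 -0.2 0.4 0 0;0 0 0 0 0;0 0 0 0 0"

```text
clock: 4.77
tool_pos: [399.1, 346.0, 148.4]
ee_rot: [0.021, -3.141, 0.001]
wrist_force: [-0.1, 0.0, -2.4]
gripper_width: 49.9
grip_force: 15.0
```

>>> arm_command --rows "0 0.16 -0.35 0 0;0 0.16 -0.35 0 0;0 0 0 -0.4 0;0 0 0 -0.5 0;0 0 0 -0.5 0;0 0 0 -0.5 0;0 0 0 -0.25 0;0 0 0 -0.1 0;0 0 0 -0.1 0;0 0 0 -0.05 0;0 0 0 0 0;0 0 0 0 0"

```text
clock: 5.77
tool_pos: [412.9, 317.7, 53.3]
ee_rot: [-0.017, 3.141, 0.001]
wrist_force: [-0.7, 0.1, -1.9]
gripper_width: 49.8
grip_force: 15.0
```

>>> arm_command --rows "0 0 0 -0.03 0;0 0 0 0 0;0.8 0 0 0 0;0.8 0 0 0 0;0.8 0 0 0 0;0.8 0 0 0 0;0.8 0 0 0 0;0.8 0 0 0.3 0;1 0 0 0.5 0;1 0 0 0.5 0;1 0 0 0.6 0;1 0 0 0.6 0;1 0 0 0.6 0;1 0 0 0.3 0;1 0 0 0 0"

```text
clock: 7.02
tool_pos: [413.3, 318.2, 190.1]
ee_rot: [-0.018, 3.137, 0.003]
wrist_force: [-0.5, -0.1, -0.6]
gripper_width: 88.0
grip_force: 0.0
```

>>> arm_command --rows "1 0.38 -0.45 0 -0.2;1 0.38 -0.45 0 -0.2;1 0.38 -0.45 0 -0.2;1 0.38 -0.45 0 -0.2;1 0.38 -0.45 0 -0.2;1 0.38 -0.45 0 -0.2;1 0.38 -0.45 0 -0.2;1 0.38 -0.45 0 -0.2;1 0.38 -0.45 0 -0.2;1 0.38 -0.45 0 -0.2;1 0.38 -0.45 0 -0.2;1 0.38 -0.45 0 -0.2;1 0.38 -0.45 0 -0.2;1 0.38 -0.45 0 -0.2;1 0.38 -0.45 0 -0.2;1 0.38 -0.45 0 -0.14;1 0 0 0 0;1 0 0 0 0;1 0 0 0 0"

```text
clock: 8.6
tool_pos: [655.0, 30.3, 186.5]
ee_rot: [-2.205, -2.235, 0.001]
wrist_force: [0.8, -0.1, -0.1]
gripper_width: 88.5
grip_force: 0.0
```

>>> arm_command --rows "1 0.03 -0.05 -0.46 0;1 0 0 -0.5 0;1 0 0 -0.5 0;1 0 0 -0.5 0;1 0 0 -0.5 0;1 0 0 -0.4 0;1 0 0 -0.3 0;1 0 0 -0.1 0;1 0 0 0 0;0 0 0 0 0;0 0 0 0 0;0 0 0 0 0;0 0 0 0 0;0 0 0 0 0;0 0 0 0 0;0 0 0 0 0;0 0 0 0 0;0 0 0 0 0"

```text
clock: 10.1
tool_pos: [656.8, 27.7, 57.4]
ee_rot: [2.208, 2.235, -0.0]
wrist_force: [-1.8, -0.3, 2.0]
gripper_width: 49.4
grip_force: 15.0
```

>>> arm_command --rows "0 0 0 0.3 0;0 0 0 0.5 0;0 0 0 0.6 0;0 0 0 0.6 0;0 -0.15 0.3 0.3 0;0 -0.25 0.5 0 0;0 -0.31 0.62 0 0;0 -0.31 0.62 0 0;0 -0.31 0.62 0 0;0 -0.31 0.62 0 0;0 -0.31 0.62 0 0;0 -0.31 0.62 0 0;0 -0.31 0.62 0 0;0 -0.31 0.62 0 0;0 -0.2 0.4 0 0;0 -0.1 0.25 0 0;0 0 0 0 0;0 0 0 0 0"

```text
clock: 11.6
tool_pos: [529.5, 284.2, 149.1]
ee_rot: [2.207, 2.235, -0.0]
wrist_force: [-0.1, -0.3, -2.8]
gripper_width: 49.9
grip_force: 15.0
```

>>> arm_command --rows "0 0 0 -0.4 0;0 0 0 -0.5 0;0 0 0 -0.5 0;0 0 0 -0.5 0;0 0 0 -0.25 0;0 0 0 -0.1 0;0 0 0 -0.1 0;0 0 0 -0.06 0;0 0 0 0 0;0 0 0 0 0;0.75 0 0 0 0;0.75 0 0 0 0;0.75 0 0 0 0;0.75 0 0 0 0;0.75 0 0 0 0;0.75 0 0 0 0"

```text
clock: 12.93
tool_pos: [529.7, 284.2, 52.9]
ee_rot: [2.208, 2.235, 0.0]
wrist_force: [-0.2, -1.3, -0.7]
gripper_width: 66.1
grip_force: 0.0
```

>>> arm_command --rows "0.75 0 0 0.3 0;1 0 0 0.5 0;1 0 0 0.5 0;1 0 0 0.6 0;1 0 0 0.6 0;1 0 0 0.6 0;1 0 -0.3 0 0;1 0 -0.6 0 0;1 0 -0.6 0 0;1 0 -0.6 0 0;1 0 -0.6 0 0;1 0 -0.6 0 0;1 -0.4 -0.6 0 0;1 -0.4 -0.6 0 0;1 -0.4 -0.6 0 0;1 -0.4 -0.6 0 0;1 0 0 0 0;1 0 0 0 0"

```text
clock: 14.43
tool_pos: [465.2, 55.2, 176.6]
ee_rot: [-2.211, -2.232, 0.0]
wrist_force: [-0.2, 0.4, -0.2]
gripper_width: 88.2
grip_force: 0.0
```

```bash
python3 - <<'E'
from h import *
snap('top','top1');snap('side','side1')
t=cv2.imread('pics/top1_raw.png');s=cv2.imread('pics/side1_raw.png')
a=cv2.resize(t[195:310,150:300],None,fx=2.6,fy=2.6,interpolation=2);b=cv2.resize(t[140:315,270:490],None,fx=3.4,fy=3.4,interpolation=2)
a=cv2.resize(t[195:310,160:240],None,fx=5,fy=5,interpolation=2);b=cv2.resize(s[140:200,190:290],None,fx=5,fy=5,interpolation=2)
im=np.zeros((575,400+400,3),np.uint8);im[:,:400]=a;im[:300,400:]=b[:,:400];cv2.imwrite('pics/c1.png',im)
print(get_obs()['tool_pos'])
E
```

```text
[465.95983334  56.34017168 176.60399385]
```

View pics/c1.png

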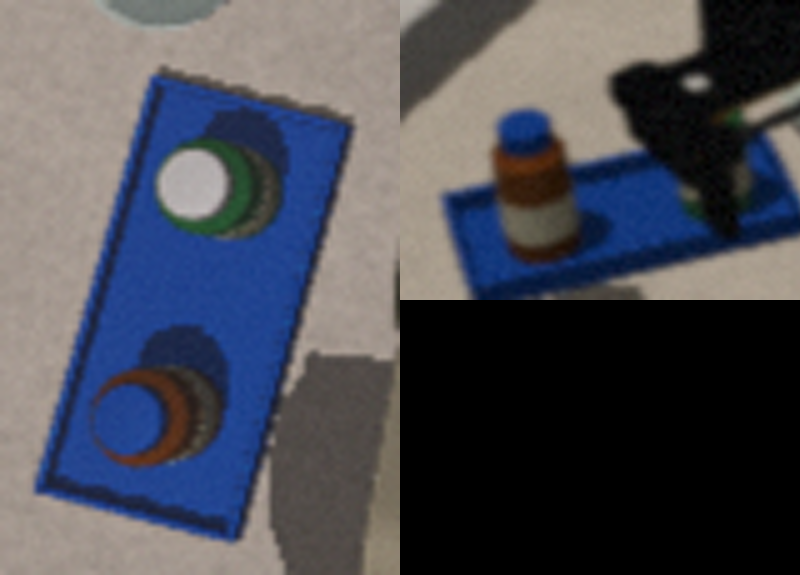

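The crop shows both bottles upright in the tray, with cap centres at (193,184) and (127,420). I'll use them to check camera-to-robot bias, since the bottle centres sit at the TCP along the closing line.

```bash
cat > tf.py <<'E'
from fit import *
def fit1(m,tp,yaw,T):   # one view, z fixed 0
    f=lambda p:np.concatenate([proj(T,a)-b for a,b in zip(W([p[0],p[1],0,p[2]],m),tp)])
    r=least_squares(f,np.r_[at(T,*np.mean(tp,0),m[0,2])[:2],yaw]); return r.x,np.abs(r.fun).max()
E
python3 - <<'E'
from tf import *
T,S=load('top1'),load('side1')
c=lambda p:raw(p,5,160,195)
print('green',at(T,*c((193,184)),105),'tcp 529.7 284.2'); print('amber',at(T,*c((127,420)),105),'tcp 412.9 317.7')
q=[at(T,*p,22) for p in c([(157,72),(352,125),(240,540),(38,490)])]; print(np.mean(q,0)); 
p,r=fit1(rect(110,230,22)[[3,0,1,2]],c([(157,72),(352,125),(240,540),(38,490)]),-1.83,T);print('tray',p,r)
for a in((529.7,284.2),(412.9,317.7)): print(W([0,0,0,-p[2]],np.array([[a[0]-p[0],a[1]-p[1],0]])))
T=load('top0')
tA=lambda p:raw(p,5.4,270,145); tB=lambda p:raw(p,4.2,350,175)
print('viewer',fit1(rect(224,182,18),tA([(95,50),(452,90),(406,530),(42,492)]),-.11,T))
# segmentation of pockets b (pale) and plates (cream+pink) as a check
im=cv2.imread('pics/top1_raw.png').astype(int); hsv=cv2.cvtColor(im.astype(np.uint8),cv2.COLOR_BGR2HSV)
m=((im[:,:,0]>im[:,:,2]+8)&(im.min(2)>120)).astype(np.uint8)
n,l,s,cc=cv2.connectedComponentsWithStats(m)
for i in range(1,n):
    if s[i,4]>150: 
        r=cv2.minAreaRect(np.argwhere(l==i)[:,::-1].astype(np.float32)); print('pocket?',s[i],cc[i],at(load('top1'),*cc[i],10),r)
for nm,lo,hi in(('orange',(3,170,100),(14,255,255)),('blue',(105,150,60),(130,255,255)),('plate',(3,60,150),(22,160,255))):
    m=cv2.inRange(hsv,lo,hi); m[:,:350]=0;m[:175]=0;m[315:]=0;m[:,490:]=0
    m=cv2.morphologyEx(m,cv2.MORPH_CLOSE,np.ones((3,3)) if nm!='plate' else np.ones((7,7)))
    for k in cv2.findContours(m,0,2)[0]:
        if cv2.contourArea(k)>25: 
            r=cv2.minAreaRect(k); z=31 if nm!='plate' else 6; b=[at(load('top1'),*x,z)[:2] for x in cv2.boxPoints(r)]
            e=b[1]-b[0],b[2]-b[1]; e0=max(e,key=np.linalg.norm)
            print(nm,at(load('top1'),*r[0],z),[np.linalg.norm(x) for x in e],'long axis deg',np.degrees(np.arctan2(e0[1],e0[0])))
E
```

```text
green [529.4  284.68 105.  ] tcp 529.7 284.2
amber [412.75 317.86 105.  ] tcp 412.9 317.7
[469.88 303.68  22.  ]
tray [469.91 303.68  -1.85] 0.6136235677778643
[[ 2.39 62.84  0.  ]]
[[  2.09 -58.67   0.  ]]
viewer (array([616.24, -11.16,  -0.14]), np.float64(0.15804768791440438))
pocket? [289 161  28  39 767] [302.48 176.96] [676.32  23.54  10.  ] ((301.96343994140625, 179.8292694091797), (25.288820266723633, 36.33197784423828), 6.340191841125488)
pocket? [319 164  28  40 958] [332.33 183.61] [655.69 -57.53  10.  ] ((332.0941162109375, 183.55941772460938), (25.77146339416504, 37.711910247802734), 5.710593223571777)
pocket? [314 208  29  29 666] [328.97 222.28] [550.1  -45.32  10.  ] ((328.1732482910156, 221.767333984375), (26.368486404418945, 27.16451644897461), 5.710592269897461)
orange [ 479.34 -420.59   31.  ] [np.float64(12.448883071787282), np.float64(33.937331262704376)] long axis deg -142.69163406645987
orange [ 563.38 -301.45   31.  ] [np.float64(12.852455067364856), np.float64(34.82814614574814)] long axis deg -170.1904949482463
blue [ 356.18 -316.81   31.  ] [np.float64(9.504238006401735), np.float64(33.62054148125623)] long axis deg -155.75203975771092
blue [ 434.66 -217.47   31.  ] [np.float64(8.869073631857594), np.float64(32.75439770417983)] long axis deg -148.30653426401398
plate [ 356.61 -320.28    6.  ] [np.float64(95.41717504208326), np.float64(60.42976787479473)] long axis deg -67.03039397878648
plate [ 435.63 -218.86    6.  ] [np.float64(92.70209678247782), np.float64(60.1920866916908)] long axis deg -58.24891041028505
plate [ 478.49 -421.68    6.  ] [np.float64(68.02013278658532), np.float64(59.99445935100485)] long axis deg -52.45815051178201
plate [ 563.44 -302.29    6.  ] [np.float64(68.25724541683472), np.float64(60.00844218435362)] long axis deg -79.48402952599723
```

Bias between top camera and robot is under 0.5 mm, so I'll take viewer (616,-11) with yaw about -7.8°. Large plate 1 goes first, to large_b.

>>> arm_command --rows "0.5 -0.07 -0.575 -0.15 -0.172;0.5 -0.07 -0.575 -0.15 -0.172;0.5 -0.07 -0.575 -0.15 -0.172;0.5 -0.06 -0.575 -0.15 -0.172;0.5 -0.06 -0.575 -0.15 -0.172;0.5 -0.06 -0.575 -0.15 -0.172;0.5 -0.06 -0.575 -0.15 -0.172;0.5 -0.06 -0.575 -0.15 -0.172;0.5 -0.06 -0.575 -0.15 -0.172;0.5 -0.06 -0.575 -0.15 -0.172;0.5 -0.06 -0.575 -0.15 -0.172;0.5 -0.06 -0.575 -0.15 -0.172;0.5 0 0 0 0;0.5 0 0 0 0;0.5 0 0 0 0"

```text
clock: 15.78
tool_pos: [436.1, -218.9, 104.6]
ee_rot: [-3.022, -0.858, 0.0]
wrist_force: [-0.5, -0.5, 0.1]
gripper_width: 43.6
grip_force: 0.0
```

```bash
cat > pl.py <<'E'
from tf import *
import sys
def toolyaw(o):
    y=cv2.Rodrigues(np.array(o['ee_rot'],float))[0][:,1]; a=np.degrees(np.arctan2(y[1],y[0])); return (a+90)%180-90
def plates(fn='cur'):
    T=snap('top',fn); im=cv2.imread(f'pics/{fn}_raw.png'); hsv=cv2.cvtColor(im,cv2.COLOR_BGR2HSV)
    for nm,lo,hi in(('orange',(3,170,100),(14,255,255)),('blue',(105,150,60),(130,255,255)),('plate',(3,60,150),(22,160,255))):
        m=cv2.inRange(hsv,lo,hi); m[:,:280]=0;m[:140]=0;m[325:]=0;m[:,500:]=0
        m=cv2.morphologyEx(m,cv2.MORPH_CLOSE,np.ones((3,3)) if nm!='plate' else np.ones((7,7)))
        for k in cv2.findContours(m,0,2)[0]:
            if cv2.contourArea(k)>25:
                r=cv2.minAreaRect(k); z=31 if nm!='plate' else 6; b=[at(T,*x,z)[:2] for x in cv2.boxPoints(r)]
                e=b[1]-b[0],b[2]-b[1]; e0=max(e,key=np.linalg.norm)
                print(nm,at(T,*r[0],z)[:2],'size',[round(np.linalg.norm(x),1) for x in e],'long',round(np.degrees(np.arctan2(e0[1],e0[0]))%180-180,1))
    o=get_obs(); print('tcp',o['tool_pos'],'yaw',toolyaw(o),o['clock'])
if __name__=='__main__': plates()
E
python3 pl.py
```

```text
orange [ 479.34 -420.59] size [np.float64(12.4), np.float64(33.9)] long -142.7
orange [ 563.35 -301.31] size [np.float64(12.6), np.float64(34.8)] long -170.2
blue [381.58   5.75] size [np.float64(34.3), np.float64(10.4)] long -91.6
plate [ 345.38 -353.11] size [np.float64(43.9), np.float64(18.7)] long -47.6
plate [ 479.31 -421.05] size [np.float64(68.0), np.float64(60.7)] long -52.5
plate [ 563.56 -302.95] size [np.float64(65.8), np.float64(60.0)] long -79.5
tcp [ 436.1  -218.75  104.8 ] yaw -58.28846958942958 15.8333
```

>>> arm_command --rows "0.5 -0.02 0 -0.4 0;0.5 0 0 -0.5 0;0.5 0 0 -0.5 0;0.5 0 0 -0.4 0;0.5 0 0 -0.25 0;0.5 0 0 -0.15 0;0.5 0 0 -0.1 0;0.5 0 0 -0.08 0;0.5 0 0 0 0;0.5 0 0 0 0;0 0 0 0 0;0 0 0 0 0;0 0 0 0 0;0 0 0 0 0;0 0 0 0 0;0 0 0 0 0;0 0 0 0 0;0 0 0 0 0" --squeeze 20

```text
clock: 17.33
tool_pos: [434.9, -219.9, 9.7]
ee_rot: [3.023, 0.854, 0.0]
wrist_force: [-0.9, -0.4, 2.7]
gripper_width: 11.8
grip_force: 20.0
```

>>> arm_command --rows "0 0 0 0.2 0;0 0 0 0.5 0;0 0 0 0.6 0;0 0 0 0.6 0;0 0 0 0.6 0;0 0 0 0.5 0;0 0.4 0.293 0 0.127;0 0.46 0.337 0 0.147;0 0.46 0.337 0 0.147;0 0.46 0.337 0 0.147;0 0.46 0.337 0 0.147;0 0.46 0.337 0 0.147;0 0.46 0.337 0 0.147;0 0.46 0.337 0 0.147;0 0.46 0.337 0 0.147;0 0.46 0.337 0 0.147;0 0.46 0.337 0 0.147;0 0.46 0.337 0 0.147;0 0.05 0.04 0 0.02;0 0 0 0 0"

```text
clock: 19.0
tool_pos: [655.4, -57.4, 129.3]
ee_rot: [-2.368, -2.064, 0.001]
wrist_force: [-0.9, -1.1, -2.0]
gripper_width: 11.7
grip_force: 20.0
```

>>> arm_command --rows "0 0 0 0 0;0 0 0 0 0"

```text
clock: 19.17
tool_pos: [654.5, -58.9, 129.7]
ee_rot: [-2.371, -2.061, 0.001]
wrist_force: [-0.5, 0.0, -1.8]
gripper_width: 11.8
grip_force: 20.0
```

```bash
python3 -c "
from pl import *
o=get_obs();print(o['tool_pos'],toolyaw(o),o['wrist_force'])"
```

```text
[654.52 -58.9  129.67] -8.009707638065706 [-0.49  0.03 -1.79]
```

>>> arm_command --rows "0 0.02 0.01 -0.4 0;0 0 0 -0.5 0;0 0 0 -0.5 0;0 0 0 -0.45 0;0 0 0 -0.3 0;0 0 0 -0.15 0;0 0 0 -0.1 0;0 0 0 -0.1 0;0 0 0 -0.1 0;0 0 0 -0.08 0;0 0 0 -0.05 0;0 0 0 0 0;0 0 0 0 0"

```text
clock: 20.25
tool_pos: [656.2, -57.9, 20.5]
ee_rot: [2.369, 2.063, 0.0]
wrist_force: [0.3, -1.1, -1.6]
gripper_width: 11.8
grip_force: 20.0
```

>>> arm_command --rows "0 0 0 -0.02 0;0 0 0 0 0;0.3 0 0 0 0;0.3 0 0 0 0;0.3 0 0 0 0;0.3 0 0 0 0;0.3 0 0 0.2 0;0.3 0 0 0.5 0;0.3 0 0 0.6 0;0.3 0 0 0.6 0;0.3 0 0 0.6 0;0.5 0 0 0.5 0;0.5 -0.28 -0.7 0 -0.18;0.5 -0.28 -0.7 0 -0.18;0.5 -0.28 -0.7 0 -0.18;0.5 -0.28 -0.7 0 -0.18;0.5 -0.28 -0.7 0 -0.18;0.5 -0.28 -0.7 0 -0.18;0.5 -0.28 -0.7 0 -0.18;0.5 -0.28 -0.7 0 -0.18"

```text
clock: 21.92
tool_pos: [565.8, -283.2, 140.4]
ee_rot: [2.946, 1.089, 0.001]
wrist_force: [0.7, 0.1, -0.5]
gripper_width: 44.0
grip_force: 0.0
```

```bash
sleep 0; python3 pl.py; python3 -c "
from h import *
save(cv2.imread('pics/cur_raw.png'),'v1',(270,140,410,245),5)"
```

```text
orange [ 478.56 -420.96] size [np.float64(12.8), np.float64(32.3)] long -142.7
blue [ 355.65 -317.05] size [np.float64(9.5), np.float64(32.5)] long -155.8
blue [656.88 -57.71] size [np.float64(29.6), np.float64(10.9)] long -91.6
plate [ 357.26 -322.3 ] size [np.float64(91.0), np.float64(59.3)] long -66.9
plate [ 473.29 -424.87] size [np.float64(70.0), np.float64(47.3)] long -47.4
plate [657.77 -57.48] size [np.float64(95.1), np.float64(59.2)] long -7.8
tcp [ 564.06 -288.15  140.25] yaw -49.95932640634556 21.9667
```

View pics/v1.png

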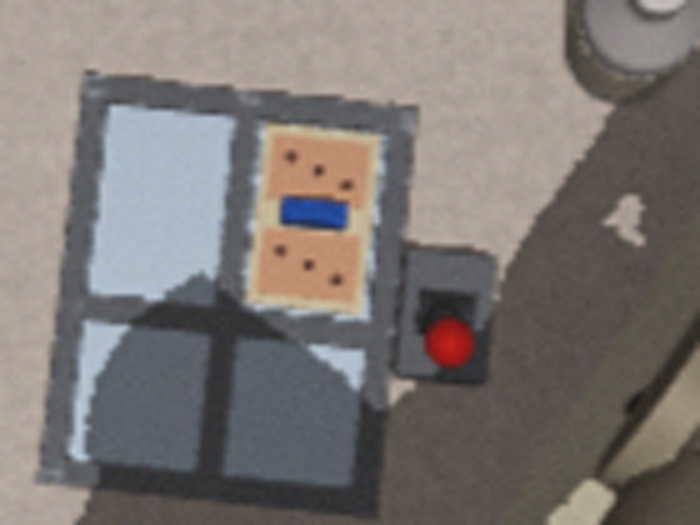

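Plate 1 is squarely seated in large_b (tab at 313,212 in the crop). Next is the orange plate at (563,-302), which goes to small_b.

>>> arm_command --rows "0.5 0 -0.06 -0.2 -0.177;0.5 0 -0.06 -0.2 -0.177;0.5 0 -0.06 -0.2 -0.177;0.5 0 -0.06 -0.2 -0.177;0.5 0 -0.06 -0.2 -0.177;0.5 0 -0.06 0 -0.177;0.5 0 0 0 0;0.5 0 0 0 0;0.5 0 0 0 0"

```text
clock: 22.72
tool_pos: [566.7, -296.1, 100.2]
ee_rot: [3.128, 0.29, 0.001]
wrist_force: [-0.1, 0.4, -0.6]
gripper_width: 43.9
grip_force: 0.0
```

```bash
python3 pl.py
```

```text
orange [ 477.2  -422.22] size [np.float64(12.4), np.float64(28.6)] long -142.7
blue [656.88 -57.71] size [np.float64(29.6), np.float64(10.9)] long -91.6
plate [ 359.57 -326.69] size [np.float64(76.3), np.float64(59.0)] long -67.3
plate [ 473.19 -425.72] size [np.float64(68.0), np.float64(46.6)] long -52.5
plate [657.66 -57.16] size [np.float64(96.0), np.float64(58.6)] long -7.8
tcp [ 566.64 -296.13  100.11] yaw -79.44566579644913 22.7667
```

>>> arm_command --rows "0.5 -0.08 -0.155 -0.3 0;0.5 0 0 -0.5 0;0.5 0 0 -0.5 0;0.5 0 0 -0.4 0;0.5 0 0 -0.25 0;0.5 0 0 -0.15 0;0.5 0 0 -0.1 0;0.5 0 0 -0.06 0;0.5 0 0 0 0;0.5 0 0 0 0;0 0 0 0 0;0 0 0 0 0;0 0 0 0 0;0 0 0 0 0;0 0 0 0 0;0 0 0 0 0;0 0 0 0 0;0 0 0 0 0"

```text
clock: 24.27
tool_pos: [563.3, -302.5, 9.3]
ee_rot: [3.128, 0.285, 0.0]
wrist_force: [-0.4, -0.5, 1.0]
gripper_width: 11.8
grip_force: 20.0
```

>>> arm_command --rows "0 0 0 0.2 0;0 0 0 0.5 0;0 0 0 0.6 0;0 0 0 0.6 0;0 0 0 0.6 0;0 0 0 0.5 0;0 -0.025 0.495 0 0.193;0 -0.025 0.495 0 0.193;0 -0.025 0.495 0 0.193;0 -0.025 0.495 0 0.193;0 -0.025 0.495 0 0.193;0 -0.025 0.495 0 0.193;0 -0.025 0.495 0 0.193;0 -0.025 0.495 0 0.193;0 -0.025 0.495 0 0.193;0 -0.025 0.495 0 0.193;0 -0.025 0.495 0 0.193;0 -0.025 0.495 0 0.193;0 -0.02 0.5 0 0.193;0 0 0 0 0"

```text
clock: 25.93
tool_pos: [549.9, -41.9, 129.6]
ee_rot: [-2.358, -2.075, -0.0]
wrist_force: [-0.4, -0.0, -0.9]
gripper_width: 11.6
grip_force: 20.0
```

>>> arm_command --rows "0 0 0 0 0;0 0 0 0 0;0 0 0 0 0"

```text
clock: 26.18
tool_pos: [550.6, -45.8, 129.3]
ee_rot: [2.368, 2.064, -0.0]
wrist_force: [-0.6, -1.5, -1.6]
gripper_width: 11.9
grip_force: 20.0
```

```bash
python3 -c "
from pl import *
o=get_obs();print(o['tool_pos'],toolyaw(o),o['wrist_force'])"
```

```text
[550.6  -45.8  129.26] -7.839708690691992 [-0.64 -1.53 -1.59]
```

>>> arm_command --rows "0 0 0.015 -0.4 0;0 0 0 -0.5 0;0 0 0 -0.5 0;0 0 0 -0.45 0;0 0 0 -0.3 0;0 0 0 -0.15 0;0 0 0 -0.1 0;0 0 0 -0.1 0;0 0 0 -0.1 0;0 0 0 -0.08 0;0 0 0 -0.04 0;0 0 0 0 0;0 0 0 0 0"

```text
clock: 27.27
tool_pos: [550.6, -44.3, 20.6]
ee_rot: [2.365, 2.067, 0.0]
wrist_force: [0.2, 0.6, -0.8]
gripper_width: 12.0
grip_force: 20.0
```

>>> arm_command --rows "0 0 0 -0.03 0;0 0 0 0 0;0.3 0 0 0 0;0.3 0 0 0 0;0.3 0 0 0 0;0.3 0 0 0 0;0.3 0 0 0.2 0;0.3 0 0 0.5 0;0.3 0 0 0.6 0;0.3 0 0 0.6 0;0.3 0 0 0.6 0;0.5 0 0 0.5 0"

```text
clock: 28.27
tool_pos: [550.6, -44.3, 141.6]
ee_rot: [2.365, 2.066, 0.001]
wrist_force: [0.8, 0.4, -0.3]
gripper_width: 31.4
grip_force: 0.0
```

>>> arm_command --rows "0.5 -0.37 -0.52 0 -0.159;0.5 -0.37 -0.52 0 -0.159;0.5 -0.37 -0.52 0 -0.159;0.5 -0.37 -0.52 0 -0.159;0.5 -0.37 -0.52 0 -0.159;0.5 -0.37 -0.52 0 -0.159;0.5 -0.37 -0.52 -0.1 -0.159;0.5 -0.37 -0.52 -0.2 -0.159;0.5 -0.37 -0.52 -0.2 -0.159;0.5 -0.37 -0.52 -0.2 -0.159;0.5 -0.37 -0.52 -0.2 -0.159;0.5 -0.37 -0.52 -0.1 -0.159;0.5 -0.37 -0.52 0 -0.159;0.5 0 0 0 0;0.5 0 0 0 0;0.5 0 0 0 0;0.5 0 0 0 0"

```text
clock: 29.68
tool_pos: [358.5, -313.9, 99.5]
ee_rot: [3.077, 0.631, 0.0]
wrist_force: [-0.3, -0.2, 0.5]
gripper_width: 44.1
grip_force: 0.0
```

```bash
python3 pl.py; python3 -c "
from h import *
save(cv2.imread('pics/cur_raw.png'),'v2',(270,140,500,325),3.2)"
```

```text
orange [ 479.34 -420.59] size [np.float64(12.4), np.float64(33.9)] long -142.7
blue [382.85   4.4 ] size [np.float64(31.6), np.float64(7.8)] long -91.6
blue [656.88 -57.71] size [np.float64(29.6), np.float64(10.9)] long -91.6
plate [ 478.4  -420.42] size [np.float64(65.9), np.float64(61.4)] long -52.5
plate [576.34 -43.17] size [np.float64(60.4), np.float64(28.5)] long -80.8
plate [657.62 -57.19] size [np.float64(95.7), np.float64(59.3)] long -8.3
tcp [ 358.6  -313.88   99.41] yaw -66.80643098821322 29.7333
```

View pics/v2.png

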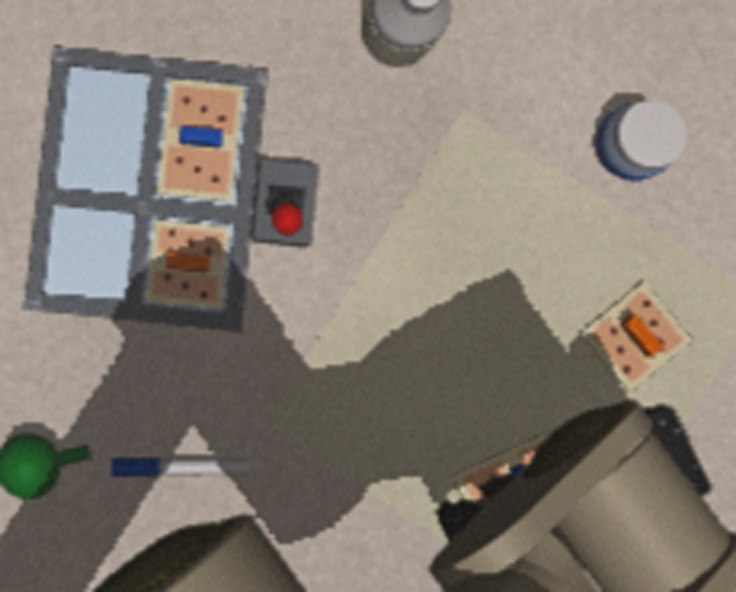

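Both placed plates look square in their pockets, with the orange tab at (188,258). The remaining orange plate is unmoved. Now grasping large plate 2.

>>> arm_command --rows "0.5 -0.05 -0.155 -0.3 0;0.5 0 0 -0.5 0;0.5 0 0 -0.5 0;0.5 0 0 -0.4 0;0.5 0 0 -0.25 0;0.5 0 0 -0.15 0;0.5 0 0 -0.1 0;0.5 0 0 -0.05 0;0.5 0 0 0 0;0.5 0 0 0 0;0 0 0 0 0;0 0 0 0 0;0 0 0 0 0;0 0 0 0 0;0 0 0 0 0;0 0 0 0 0;0 0 0 0 0;0 0 0 0 0"

```text
clock: 31.23
tool_pos: [356.1, -320.9, 9.2]
ee_rot: [-3.078, -0.628, 0.0]
wrist_force: [0.0, 0.2, 1.3]
gripper_width: 11.8
grip_force: 20.0
```

>>> arm_command --rows "0 0 0 0.2 0;0 0 0 0.5 0;0 0 0 0.6 0;0 0 0 0.6 0;0 0 0 0.6 0;0 0 0 0.5 0;0 0.456 0.507 0 0.1215;0 0.456 0.507 0 0.1215;0 0.456 0.507 0 0.1215;0 0.456 0.507 0 0.1215;0 0.456 0.507 0 0.1215;0 0.456 0.507 0 0.1215;0 0.456 0.507 0 0.1215"

```text
clock: 32.32
tool_pos: [484.4, -177.7, 129.6]
ee_rot: [2.874, 1.268, -0.0]
wrist_force: [0.6, -0.1, -0.7]
gripper_width: 12.0
grip_force: 20.0
```

>>> arm_command --rows "0 0.456 0.507 0 0.1215;0 0.456 0.507 0 0.1215;0 0.456 0.507 0 0.1215;0 0.456 0.507 0 0.1215;0 0.456 0.507 0 0.1215;0 0.456 0.507 0 0.1215;0 0.456 0.507 0 0.1215;0 0.456 0.507 0 0.1215;0 0.456 0.507 0 0.1215;0 0.456 0.507 0 0.1215;0 0 0 0 0;0 0 0 0 0;0 0 0 0 0;0 0 0 0 0"

```text
clock: 33.48
tool_pos: [665.6, 23.1, 129.4]
ee_rot: [-2.368, -2.064, 0.001]
wrist_force: [-0.2, -1.1, -0.8]
gripper_width: 11.8
grip_force: 20.0
```

```bash
python3 -c "
from pl import *
o=get_obs();print(o['tool_pos'],toolyaw(o),o['wrist_force'])"
```

```text
[665.58  23.06 129.36] -7.836025845060817 [-0.19 -1.08 -0.78]
```

>>> arm_command --rows "0 0.02 0.035 -0.4 0;0 0 0 -0.5 0;0 0 0 -0.5 0;0 0 0 -0.45 0;0 0 0 -0.3 0;0 0 0 -0.15 0;0 0 0 -0.1 0;0 0 0 -0.1 0;0 0 0 -0.1 0;0 0 0 -0.08 0;0 0 0 -0.04 0;0 0 0 0 0;0 0 0 0 0"

```text
clock: 34.57
tool_pos: [667.1, 25.3, 20.5]
ee_rot: [2.366, 2.066, 0.0]
wrist_force: [-0.3, -0.9, -0.4]
gripper_width: 12.0
grip_force: 20.0
```

>>> arm_command --rows "0 0 0 -0.03 0;0 0 0 0 0;0.3 0 0 0 0;0.3 0 0 0 0;0.3 0 0 0 0;0.3 0 0 0 0;0.3 0 0 0.2 0;0.3 0 0 0.5 0;0.3 0 0 0.6 0;0.3 0 0 0.6 0;0.3 0 0 0.6 0;0.5 0 0 0.5 0"

```text
clock: 35.57
tool_pos: [667.2, 25.3, 141.8]
ee_rot: [2.365, 2.065, 0.002]
wrist_force: [0.5, 0.3, -0.1]
gripper_width: 31.3
grip_force: 0.0
```

>>> arm_command --rows "0.5 -0.235 -0.55 0 -0.08;0.5 -0.235 -0.55 0 -0.08;0.5 -0.235 -0.55 0 -0.08;0.5 -0.235 -0.55 0 -0.08;0.5 -0.235 -0.55 0 -0.08;0.5 -0.235 -0.55 0 -0.08;0.5 -0.235 -0.55 0 -0.08;0.5 -0.235 -0.55 0 -0.08;0.5 -0.235 -0.55 0 -0.08;0.5 -0.235 -0.55 0 -0.08;0.5 -0.235 -0.55 0 -0.08;0.5 -0.235 -0.55 0 -0.08;0.5 0 0 0 0;0.5 0 0 0 0"

```text
clock: 36.73
tool_pos: [553.9, -239.4, 139.7]
ee_rot: [2.79, 1.442, 0.001]
wrist_force: [-0.2, 0.5, -0.3]
gripper_width: 43.9
grip_force: 0.0
```

```bash
python3 pl.py
```

```text
orange [ 488.36 -377.96] size [np.float64(12.3), np.float64(26.8)] long -141.8
orange [550.7  -43.91] size [np.float64(29.4), np.float64(13.4)] long -91.6
blue [381.55   4.43] size [np.float64(31.6), np.float64(10.4)] long -91.6
blue [656.88 -57.71] size [np.float64(29.6), np.float64(10.9)] long -91.6
blue [667.37  26.79] size [np.float64(32.3), np.float64(10.9)] long -91.6
plate [ 482.58 -383.26] size [np.float64(68.0), np.float64(41.7)] long -47.3
plate [574.49 -48.37] size [np.float64(33.6), np.float64(62.8)] long -124.2
plate [657.57 -57.76] size [np.float64(96.0), np.float64(59.8)] long -7.8
plate [668.38  27.66] size [np.float64(95.3), np.float64(58.8)] long -7.9
tcp [ 554.23 -238.52  139.61] yaw -35.24432359667431 36.7833
```

The last plate has been knocked aside to about (488,-378). I'll move the arm out of the view and measure again.

>>> arm_command --rows "0.5 0 0.6 0 0;0.5 0 0.6 0 0;0.5 0 0.6 0 0;0.5 0 0.6 0 0;0.5 0 0.6 0 0;0.5 0 0 0 0;0.5 0 0 0 0;0.5 0 0 0 0"

```text
clock: 37.45
tool_pos: [554.5, -118.4, 139.4]
ee_rot: [2.788, 1.446, 0.0]
wrist_force: [-0.1, -0.1, -0.3]
gripper_width: 43.8
grip_force: 0.0
```

```bash
python3 pl.py; python3 -c "
from h import *
save(cv2.imread('pics/cur_raw.png'),'v3',(400,210,500,320),5)"
```

```text
orange [ 491.13 -375.73] size [np.float64(12.8), np.float64(34.0)] long -142.6
blue [667.37  26.79] size [np.float64(32.3), np.float64(10.9)] long -91.6
plate [ 491.21 -376.32] size [np.float64(68.3), np.float64(61.5)] long -52.4
plate [661.21 -35.56] size [np.float64(96.7), np.float64(24.0)] long -15.4
plate [668.6  27.5] size [np.float64(95.4), np.float64(59.2)] long -7.5
tcp [ 554.42 -118.91  139.28] yaw -35.225749861282466 37.5
```

View pics/v3.png

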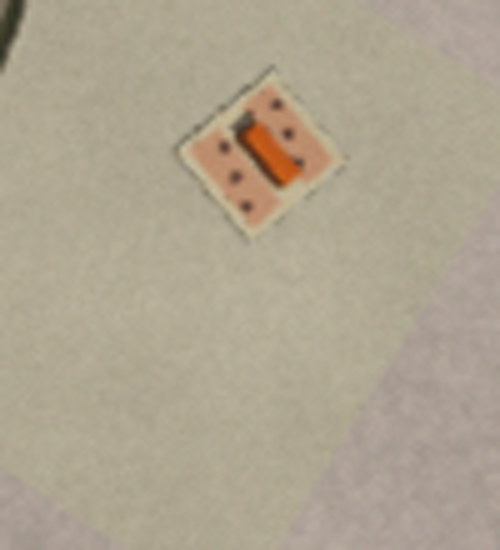

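The plate lies flat at (491,-376.5), yaw -52°.

>>> arm_command --rows "0.5 -0.132 -0.537 0 -0.05;0.5 -0.132 -0.537 0 -0.05;0.5 -0.132 -0.537 0 -0.05;0.5 -0.132 -0.537 0 -0.05;0.5 -0.132 -0.537 0 -0.05;0.5 -0.132 -0.537 0 -0.05;0.5 -0.132 -0.537 -0.1 -0.05;0.5 -0.132 -0.537 -0.2 -0.05;0.5 -0.132 -0.537 -0.2 -0.05;0.5 -0.132 -0.537 -0.2 -0.05;0.5 -0.132 -0.537 -0.2 -0.05;0.5 -0.132 -0.537 -0.1 -0.05;0.5 0 0 0 0;0.5 0 0 0 0;0.5 0 0 0 0;0.5 0 0 0 0"

```text
clock: 38.83
tool_pos: [491.1, -375.8, 99.5]
ee_rot: [2.974, 1.013, 0.0]
wrist_force: [0.4, -0.2, 0.2]
gripper_width: 43.9
grip_force: 0.0
```

```bash
python3 pl.py
```

```text
orange [551.21 -43.73] size [np.float64(9.7), np.float64(30.0)] long -96.8
blue [656.88 -57.71] size [np.float64(29.6), np.float64(10.9)] long -91.6
blue [667.37  26.79] size [np.float64(32.3), np.float64(10.9)] long -91.6
plate [657.81 -57.19] size [np.float64(95.7), np.float64(58.6)] long -7.8
plate [668.71  27.18] size [np.float64(95.7), np.float64(59.9)] long -7.5
tcp [ 491.15 -375.75   99.51] yaw -52.37322473212915 38.8833
```

>>> arm_command --rows "0.5 0 -0.015 -0.3 0;0.5 0 0 -0.5 0;0.5 0 0 -0.5 0;0.5 0 0 -0.4 0;0.5 0 0 -0.25 0;0.5 0 0 -0.15 0;0.5 0 0 -0.1 0;0.5 0 0 -0.05 0;0.5 0 0 0 0;0.5 0 0 0 0;0 0 0 0 0;0 0 0 0 0;0 0 0 0 0;0 0 0 0 0;0 0 0 0 0;0 0 0 0 0;0 0 0 0 0;0 0 0 0 0"

```text
clock: 40.38
tool_pos: [490.8, -377.1, 9.2]
ee_rot: [2.974, 1.011, 0.0]
wrist_force: [0.9, -0.3, 0.7]
gripper_width: 11.8
grip_force: 20.0
```

>>> arm_command --rows "0 0 0 0.2 0;0 0 0 0.5 0;0 0 0 0.6 0;0 0 0 0.6 0;0 0 0 0.6 0;0 0 0 0.5 0;0 0.093 0.546 0 0.082;0 0.093 0.546 0 0.082;0 0.093 0.546 0 0.082;0 0.093 0.546 0 0.082;0 0.093 0.546 0 0.082;0 0.093 0.546 0 0.082;0 0.093 0.546 0 0.082;0 0.093 0.546 0 0.082;0 0.093 0.546 0 0.082"

```text
clock: 41.63
tool_pos: [524.2, -179.4, 129.6]
ee_rot: [2.737, 1.543, 0.0]
wrist_force: [0.3, -0.6, -0.8]
gripper_width: 11.7
grip_force: 20.0
```

>>> arm_command --rows "0 0.093 0.546 0 0.082;0 0.093 0.546 0 0.082;0 0.093 0.546 0 0.082;0 0.093 0.546 0 0.082;0 0.093 0.546 0 0.082;0 0.093 0.546 0 0.082;0 0.093 0.546 0 0.082;0 0.093 0.546 0 0.082;0 0.093 0.546 0 0.082;0 0.093 0.546 0 0.082;0 0 0 0 0;0 0 0 0 0;0 0 0 0 0;0 0 0 0 0"

```text
clock: 42.8
tool_pos: [561.4, 37.0, 129.3]
ee_rot: [2.369, 2.063, -0.0]
wrist_force: [-0.3, -0.2, -1.1]
gripper_width: 11.7
grip_force: 20.0
```

```bash
python3 -c "
from pl import *
o=get_obs();print(o['tool_pos'],toolyaw(o),o['wrist_force'])"
```

```text
[561.38  36.97 129.27] -7.896218097381947 [-0.3  -0.23 -1.06]
```

>>> arm_command --rows "0 0.015 0.03 -0.4 0;0 0 0 -0.5 0;0 0 0 -0.5 0;0 0 0 -0.45 0;0 0 0 -0.3 0;0 0 0 -0.15 0;0 0 0 -0.1 0;0 0 0 -0.1 0;0 0 0 -0.1 0;0 0 0 -0.08 0;0 0 0 -0.04 0;0 0 0 0 0;0 0 0 0 0"

```text
clock: 43.88
tool_pos: [562.2, 39.1, 20.5]
ee_rot: [2.367, 2.065, 0.0]
wrist_force: [0.4, 0.3, -0.5]
gripper_width: 12.1
grip_force: 20.0
```

>>> arm_command --rows "0 0 0 -0.03 0;0 0 0 0 0;0.3 0 0 0 0;0.3 0 0 0 0;0.3 0 0 0 0;0.3 0 0 0 0;0.3 0 0 0.2 0;0.3 0 0 0.5 0;0.3 0 0 0.6 0;0.3 0 0 0.6 0;0.3 0 0 0.6 0;0.3 0 0 0.5 0"

```text
clock: 44.88
tool_pos: [562.2, 39.1, 141.6]
ee_rot: [2.366, 2.064, 0.002]
wrist_force: [-0.7, -0.1, -0.7]
gripper_width: 26.5
grip_force: 0.0
```

>>> arm_command --rows "0 -0.3 -0.5 0 0;0 -0.3 -0.5 0 0;0 -0.3 -0.5 0 0;0 -0.3 -0.5 0 0;0 -0.3 -0.5 0 0;0 -0.3 -0.5 0 0;0 -0.3 -0.5 0 0;0 -0.2 -0.5 0 0;0 0 0 0 0;0 0 0 0 0;0 0 0 0 0"

```text
clock: 45.8
tool_pos: [470.3, -120.4, 139.5]
ee_rot: [2.367, 2.065, 0.001]
wrist_force: [1.1, -0.4, -0.1]
gripper_width: 0.5
grip_force: 0.0
```

```bash
python3 pl.py; python3 -c "
from h import *
save(cv2.imread('pics/cur_raw.png'),'v4',(265,135,385,255),5)"
```

```text
orange [562.41  39.9 ] size [np.float64(32.0), np.float64(10.7)] long -91.6
blue [381.66   8.38] size [np.float64(29.0), np.float64(10.4)] long -91.6
blue [656.88 -57.71] size [np.float64(29.6), np.float64(10.9)] long -91.6
blue [667.37  26.79] size [np.float64(32.3), np.float64(10.9)] long -91.6
plate [558.7  -19.83] size [np.float64(69.5), np.float64(25.6)] long -28.0
plate [562.99  40.33] size [np.float64(65.2), np.float64(59.6)] long -7.9
plate [657.61 -57.46] size [np.float64(96.0), np.float64(59.2)] long -7.8
plate [668.47  27.17] size [np.float64(95.9), np.float64(59.8)] long -7.9
tcp [ 470.38 -120.15  139.4 ] yaw -7.7672908507190925 45.85
```

View pics/v4.png

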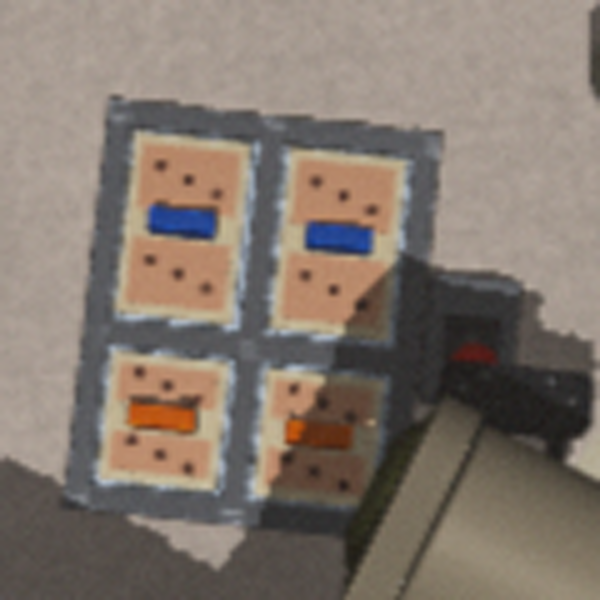

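All four plates lie seated and square, so I'll push the switch next.

>>> arm_command --rows "0 0.3 0.02 0 0;0 0.5 0.02 0 0;0 0.4 0.02 0 0;0 0.25 0.01 0 0;0 0 0 -0.4 0;0 0 0 -0.5 0;0 0 0 -0.5 0;0 0 0 -0.4 0;0 0 0 -0.09 0;0 0 0 0 0;0 0 0 0 0"

```text
clock: 46.77
tool_pos: [528.6, -117.7, 64.2]
ee_rot: [2.366, 2.066, 0.001]
wrist_force: [-0.4, 0.7, 0.6]
gripper_width: 0.6
grip_force: 0.0
```

>>> arm_command --rows "0 0.2 -0.027 0 0;0 0.2 -0.027 0 0;0 0.2 -0.027 0 0;0 0.2 -0.027 0 0;0 0.2 -0.027 0 0;0 0.2 -0.027 0 0;0 0 0 0 0"

```text
clock: 47.35
tool_pos: [577.7, -124.9, 63.5]
ee_rot: [2.366, 2.064, 0.001]
wrist_force: [-0.2, -0.8, -0.6]
gripper_width: 0.6
grip_force: 0.0
```

Continue to about x=604 in small steps.

>>> arm_command --rows "0 0.15 -0.02 0 0;0 0.15 -0.02 0 0;0 0.15 -0.02 0 0;0 0.1 -0.014 0 0;0 0.1 -0.014 0 0;0 0 0 0 0"

```text
clock: 47.85
tool_pos: [601.8, -128.0, 63.2]
ee_rot: [-2.366, -2.064, 0.002]
wrist_force: [-2.9, 0.5, -0.1]
gripper_width: 0.6
grip_force: 1.8
```

```bash
python3 -c "
from h import *
S=snap('side','sw'); save(cv2.imread('pics/sw_raw.png'),'v5',(270,170,390,260),6); print(get_obs()['tool_pos'],get_obs()['wrist_force'])
for a in(0,.35,.5): 
  p=np.array([608.4+60*np.sin(a)*.99,-128.3-60*np.sin(a)*.136,22+60*np.cos(a)]); print(a,(proj(S,p)-[270,170])*6)"
```

```text
[ 601.76030149 -128.00739186   63.26305345] [-3.66383546 -0.1840689   0.06707633]
0 [463.83339328 281.58476314]
0.35 [499.45650175 273.24823977]
0.5 [513.30249119 273.418783  ]
```

View pics/v5.png

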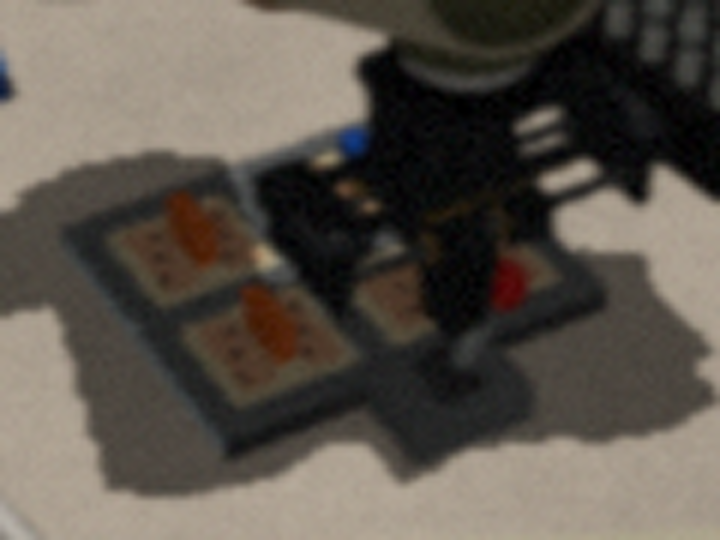

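The ball (510,285) is close to its full-on position (513,273). I'll push a little further until the force rises.

>>> arm_command --rows "0 0.05 -0.007 0 0;0 0.05 -0.007 0 0;0 0 0 0 0"

```text
clock: 48.15
tool_pos: [602.3, -128.0, 63.1]
ee_rot: [-2.361, -2.06, 0.01]
wrist_force: [-20.8, 0.7, 8.8]
gripper_width: 0.5
grip_force: 10.8
```

The force rose to 21 N, so the lever is at its stop. Back off, rise and clear out.

>>> arm_command --rows "0 -0.2 0.027 0 0;0 -0.4 0.05 0 0;0 -0.4 0.05 0 0;0 0 0 0.5 0;0 0 0 0.6 0;0 0 0 0.6 0;0 0 0 0.6 0;0 -0.5 0.1 0.3 0;0 -0.6 0.1 0 0;0 -0.6 0.1 0 0;0 -0.6 0.1 0 0;0 -0.6 0.1 0 0;0 0 0 0 0;0 0 0 0 0;0 0 0 0 0"

```text
clock: 49.4
tool_pos: [451.1, -104.0, 168.0]
ee_rot: [2.366, 2.064, 0.001]
wrist_force: [0.5, 0.7, -0.7]
gripper_width: 0.6
grip_force: 0.0
```

```bash
python3 -c "
from pl import *
plates(); T=load('cur')
im=cv2.imread('pics/cur_raw.png'); save(im,'v6',(160,135,400,310),3.3)
hsv=cv2.cvtColor(im,cv2.COLOR_BGR2HSV)
m=cv2.inRange(hsv,(0,190,90),(2,255,255))|cv2.inRange(hsv,(174,190,90),(180,255,255)); m[:,:340]=0;m[:,380:]=0
y,x=np.nonzero(m); print(len(x)); q=at(T,x.mean(),y.mean(),75); print('ball',q,'expected on 636.9 -132.2')"
```

```text
orange [562.58  39.88] size [np.float64(12.3), np.float64(33.1)] long -98.7
blue [656.88 -57.71] size [np.float64(29.6), np.float64(10.9)] long -91.6
blue [667.37  26.79] size [np.float64(32.3), np.float64(10.9)] long -91.6
plate [561.44 -23.32] size [np.float64(49.4), np.float64(17.0)] long -10.9
plate [562.75  40.99] size [np.float64(65.6), np.float64(58.5)] long -8.3
plate [657.59 -57.61] size [np.float64(96.0), np.float64(59.5)] long -7.8
plate [668.47  27.17] size [np.float64(95.6), np.float64(59.8)] long -7.9
tcp [ 451.18 -104.    167.77] yaw -7.807044318385536 49.45
55
ball [ 628.24 -130.39   75.  ] expected on 636.9 -132.2
```

View pics/v6.png

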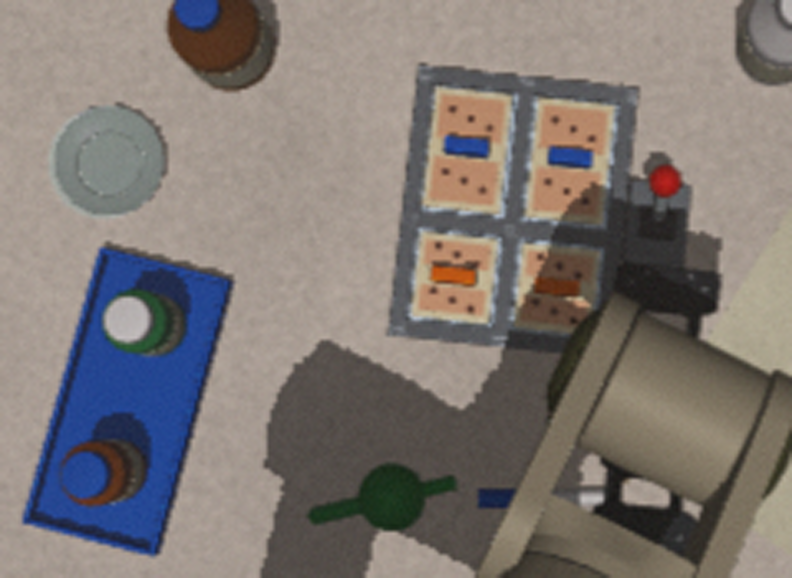

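```bash
python3 -c "
from pl import *
for f in('top0','top1','cur'):
    T=load(f); im=T['color'][:,:,::-1].copy(); b,g,r=[im[:,:,i].astype(int) for i in range(3)]
    m=(r>110)&(r>2.2*g)&(r>2.2*b); m[:,:340]=0;m[:,380:]=0;m[:170]=0;m[240:]=0
    y,x=np.nonzero(m); (c,rad)=cv2.minEnclosingCircle(np.c_[x,y].astype(np.float32)); print(f,len(x),x.mean(),y.mean(),c,rad,at(T,x.mean(),y.mean(),75))
T=load('cur')
for a in(0,.2,.35,.5):
  p=np.array([608.4+60*np.sin(a)*.99,-128.3-60*np.sin(a)*.136,22+60*np.cos(a)]); print(a,proj(T,p))
"
```

```text
top0 54 359.6111111111111 208.38888888888889 (359.68182373046875, 208.31817626953125) 4.0478596687316895 [ 579.17 -124.94   75.  ]
top1 58 359.5 208.3793103448276 (359.5, 208.5) 4.301262855529785 [ 579.21 -124.65   75.  ]
cur 60 361.1166666666667 189.53333333333333 (361.0, 189.8000030517578) 4.386440277099609 [ 628.26 -130.55   75.  ]
0 [360.71 196.81]
0.2 [361.15 192.32]
0.35 [361.42 189.16]
0.5 [361.63 186.25]
```

Ball travel measures only about 49 mm of 57 mm, so the lever is near 0.85, which is marginal. I'll turn the fingers 90° to push with a flat face, and push again.

>>> arm_command --rows "0 0.24 -0.038 0 0.2244;0 0.24 -0.038 0 0.2244;0 0.24 -0.038 0 0.2244;0 0.24 -0.038 0 0.2244;0 0.24 -0.038 0 0.2244;0 0.24 -0.038 0 0.2244;0 0.24 -0.038 0 0.2244;0 0.24 -0.038 0 0.2244;0 0.24 -0.038 0 0.2244;0 0.24 -0.038 0 0.2244;0 0.24 -0.038 0 0.2244;0 0.24 -0.038 0 0.2244;0 0.24 -0.038 0 0.2244;0 0.24 -0.038 0 0.2244;0 0 0 0 0;0 0 0 0 0;0 0 0 0 0"

```text
clock: 50.87
tool_pos: [584.4, -124.8, 167.2]
ee_rot: [-0.219, -3.133, -0.0]
wrist_force: [-0.1, 0.5, -0.3]
gripper_width: 0.5
grip_force: 0.0
```

>>> arm_command --rows "0 0 0 -0.4 0;0 0 0 -0.5 0;0 0 0 -0.5 0;0 0 0 -0.5 0;0 0 0 -0.4 0;0 0 0 -0.3 0;0 0 0 0 0;0 0 0 0 0"

```text
clock: 51.53
tool_pos: [584.2, -124.8, 63.6]
ee_rot: [-0.216, -3.133, -0.0]
wrist_force: [0.1, 0.7, 0.1]
gripper_width: 0.6
grip_force: 0.0
```

>>> arm_command --rows "0 0.1 -0.014 0 0;0 0.1 -0.014 0 0;0 0.1 -0.014 0 0;0 0.1 -0.014 0 0;0 0.1 -0.014 0 0;0 0 0 0 0"

```text
clock: 52.03
tool_pos: [605.3, -127.8, 63.7]
ee_rot: [0.214, 3.133, -0.0]
wrist_force: [-0.3, -0.1, -0.1]
gripper_width: 0.5
grip_force: 0.0
```

>>> arm_command --rows "0 0.06 -0.008 0 0;0 0.06 -0.008 0 0;0 0 0 0 0"

```text
clock: 52.28
tool_pos: [607.6, -128.0, 63.4]
ee_rot: [-0.213, -3.129, -0.001]
wrist_force: [-8.9, 0.6, 4.6]
gripper_width: 0.1
grip_force: 4.4
```

>>> arm_command --rows "0 0.06 -0.008 0 0;0 0 0 0 0"

```text
clock: 52.45
tool_pos: [608.0, -128.0, 63.3]
ee_rot: [-0.213, -3.124, -0.002]
wrist_force: [-18.3, 2.0, 10.3]
gripper_width: 0.7
grip_force: 9.6
```

```bash
python3 -c "
from tf import *
T=load('top0'); tA=lambda p:raw(p,5.4,270,145)
for p in((445,238),(537,247),(525,388),(430,378)): print(at(T,*tA(p),25))
q=at(T,*tA((484,313)),25);print(q)
u=np.array([.99,-.136,0])
for f,z in(('top0',75),('cur',75),('cur',78)):
    b={'top0':(359.55,208.38),'cur':(361.1,189.55)}[f]; print(f,(at(load(f),*b,z)-q)@u)
T=snap('top','push');im=T['color'][:,:,::-1]; b,g,r=[im[:,:,i].astype(int) for i in range(3)]
m=(r>90)&(r>2.2*g)&(r>2.2*b); m[:,:340]=0;m[:,380:]=0;m[:170]=0;m[240:]=0
y,x=np.nonzero(m);print(len(x), len(x) and (x.mean(),y.mean(),x.min(),x.max(),y.min(),y.max()))
"
```

```text
[ 638.19 -109.91   25.  ]
[ 632.38 -155.74   25.  ]
[ 561.88 -147.19   25.  ]
[ 568.18 -100.13   25.  ]
[ 599.95 -128.1    25.  ]
top0 -20.98842778909779
cur 28.319779113897933
cur 27.87910090256833
0 0
```

Measured against the block centre (x≈600), the ball went from -21 mm to +28 mm, which is full-on (28.8 mm). The hard-stop force direction fits a lean of about 0.5 rad too. Back off and check once more.

>>> arm_command --rows "0 -0.1 0.014 0 0;0 -0.3 0.04 0 0;0 -0.4 0.05 0 0;0 -0.2 0 0.3 0;0 0 0 0.5 0;0 0 0 0.6 0;0 0 0 0.6 0;0 -0.5 0.1 0.3 0;0 -0.6 0.1 0 0;0 -0.6 0.1 0 0;0 -0.6 0.1 0 0;0 -0.6 0.1 0 0;0 0 0 0 0;0 0 0 0 0;0 0 0 0 0;0 0 0 0 0"

```text
clock: 53.83
tool_pos: [456.6, -104.8, 155.6]
ee_rot: [0.214, 3.134, -0.0]
wrist_force: [-0.1, -0.2, -0.8]
gripper_width: 0.1
grip_force: 0.0
```

```bash
python3 -c "
from pl import *
plates('fin'); T=load('fin');im=T['color'][:,:,::-1]; b,g,r=[im[:,:,i].astype(int) for i in range(3)]
m=(r>110)&(r>2.2*g)&(r>2.2*b); m[:,:340]=0;m[:,380:]=0;m[:170]=0;m[240:]=0
y,x=np.nonzero(m);print(len(x),x.mean(),y.mean(),(at(T,x.mean(),y.mean(),75)-[600,-128.1,25])@[.99,-.136,0])
save(cv2.imread('pics/fin_raw.png'),'v7',(270,140,400,250),5)
"
```

```text
orange [562.41  39.9 ] size [np.float64(32.0), np.float64(10.7)] long -91.6
blue [656.88 -57.71] size [np.float64(29.6), np.float64(10.9)] long -91.6
blue [667.37  26.79] size [np.float64(32.3), np.float64(10.9)] long -91.6
plate [562.84  40.26] size [np.float64(64.5), np.float64(59.6)] long -7.5
plate [657.59 -57.61] size [np.float64(96.0), np.float64(59.5)] long -7.8
plate [668.41  27.22] size [np.float64(95.1), np.float64(59.9)] long -7.5
tcp [ 456.49 -104.7   155.47] yaw 82.20329593852267 53.8833
60 361.1166666666667 189.53333333333333 28.31513749762768
```

View pics/v7.png

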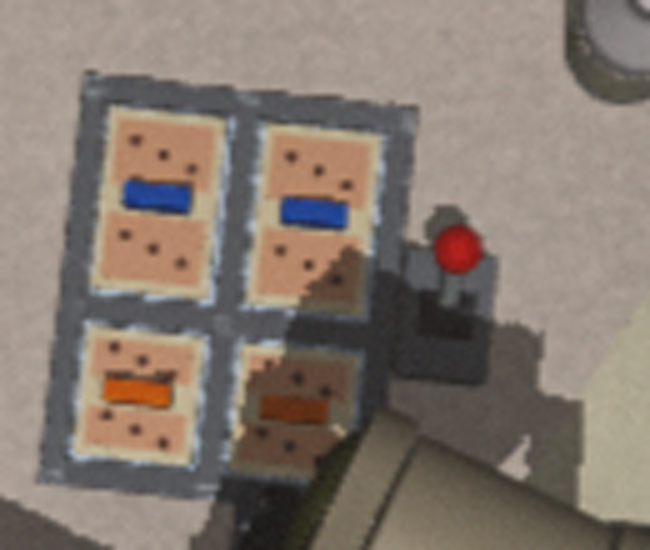

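All four plates are seated, and the ball (458,248) didn't shift under the second push, so it is at its stop. Handing in.

```bash
python3 -c "
from station import workorder
print(workorder.close_job())"
```

```text
the job is handed in; nothing more can be done
None
```

The job is handed in, with no verdict returned: both bottles stand in the spill tray, all four plates are seated in pockets of their size (including the one that got knocked aside), and the lamp switch was pushed to its stop.

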